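Set a rivet with the spring striker

TASK

Set the copper rivet with the spring striker: pull the red handle up and back until the arm catches on its sear, and let go so that the arm stays cocked by itself. Then push the orange trigger pad in under its yellow guard, so that the arm snaps down and drives the rivet fully home; leave the pad free again. Do not push the rivet itself, and leave the things lying around the striker where they are.

Things in the scene. Friction and masses are not known exactly. Their poses are not given: they have to be found in the camera images.
- striker: Spring striker, bolted to the bench: blue base plate 90 x 290 x 14 mm (y from -140 to +150 mm), two blue cheeks (60 mm over both, y -53 to +29, tops 87 mm up) carrying a steel arm. Origin on the bench under the arm's hinge; y along the plate, the way the arm points at rest; z up; the handle sticks out on the +x side, the trigger is at the -y end.
- hinge (a point): Centre of the arm's hinge, 75 mm above the bench; the hinge axis is the striker's x.
- anvil_top (a point): Centre of the top of the dark steel anvil (50 x 56 mm, 41 mm high), 105 mm from the hinge along the striker's y; the copper rivet, head 22 mm across, stands here under the hammer face.
- guard_edge (a point): Middle of the lower outer edge of the level yellow guard plate over the trigger pad: 60 mm wide (x), 5 mm thick, underside 87 mm above the bench, from this edge (102 mm from the hinge) inward to the cheeks. Beyond it, at the -y end, there is only the base plate with two bolt heads 19 mm high.
- handle (a point): Red round handle bar at the arm's end, 16 mm thick, 84 mm long. Origin mid-bar on its axis; x along the bar, free end at +x; arm's near face 49 mm off at -x. In the striker's frame, a = joint hammer: (58, 145 cos a - 2 sin a, 75 + 145 sin a + 2 cos a) mm. Follow this arc to raise it: about 4 N at first, up to 9 N at the catch.
- trigger_pad (a point): Orange trigger pad, 44 mm (x) by 24 mm. Origin: centre of its outer face, at (0, -87, 50) mm in the striker's frame; z points out of the face, 40 degrees from vertical, up and towards the striker's -y end. Push it against its z by about 8 mm with about 8 N; it springs back. The guard is 37 mm above it and 15 mm further out: reach in with a tool leaning 35 to 50 degrees along z.
- hammer (a joint): Angle of the sprung arm in rad: about 0 is level, hammer face on the standing rivet; grows as the handle is raised and swung back over the hinge. The sear clicks in behind the arm at about 1.03, so go a little past that; let go, the arm then stays cocked at about 0.98. Stop at 1.25. After striking a rivet fully home it rests at about -0.1.
- trigger (a joint): Angle of the trigger rocker in rad: 0 at rest, grows as the pad is pressed; releases the arm at about 0.13, stop at 0.28. It is pushed aside by itself as the arm passes during cocking, and springs back.
- rivet (a joint): How far the rivet has gone down, in m: 0 to 0.003 standing proud, 0.010 fully home, head on the anvil. Held by about 9 N of friction: the resting arm alone does not drive it home, the released arm does.
- flux_jar_mid (a point): Centre of a white paste jar with green lid, 58 mm across, 50 mm high, standing loose nearby; to be left alone.
- pliers_mid (a point): Centre of a pair of blue-handled pliers, 131 x 58 x 10 mm, lying loose nearby; to be left alone.
- tape_roll_mid (a point): Centre of a masking tape roll, 86 mm across, 24 mm high, lying loose nearby; to be left alone.
- chasing_hammer_mid (a point): Middle of a small hammer with wooden handle, 214 x 64 x 26 mm, lying loose nearby; to be left alone.

How it is judged:
By the outcome, as a careful person would: the job done as asked, in the order asked, and still so for the second after the job is handed in, with the robot touching nothing.
It also fails if it takes over 53 s, if anything falls off the work surface, if the arm or the gripper's body presses on something with over 40 N, if the wrist force passes 120 N, or if a joint passes its speed limit or range.

ROBOT

A 7-joint arm with a two-finger parallel gripper is mounted at the origin on a cart in front of the work surface, level with it; the furniture and walls round the work are solid. World frame = base frame: x ahead of the robot, y to its left, z up, the work surface at z = 0. Lengths are in m, angles in degrees, forces in N, time in s.
With the tool pointing down it reaches from about 0.425 to 0.875 m from the base axis. Payload 8.4 kg.
Tool frame: the origin (TCP) lies midway between the tips of the shut fingers; the grasp point (between the pads) lies 19 mm behind it; z points along the fingers, y is the line along which they close (so a half turn about z gives the same grasp; the last joint's range is limited). The gripper opens to 87 mm and grips with 3 to 60 N. Pads are 19 mm wide; open, the fingers measure 117 mm over their backs; the gripper's body (75 mm by 190 mm) begins 51 mm behind the grasp point.
Start: joints at [-75.986, 19.091, 2.286, 83.961, -0.768, 76.965, -3.352], TCP at [0.219, 0.612, 0.196] pointing down, gripper open.
Joint ranges: [-147.57, 147.57], [-21.85, 119.76], [-74.77, 79.35], [14.55, 137.4], [-85.83, 265.84], [4.83, 119.75], [-152.11, 152.11]. Speed limits (degrees/s): [127.2, 127.2, 159.86, 159.86, 180, 180, 180].

INTERFACE

Orientations are given as a 3x3 rotation matrix whose columns are the frame's x, y, z axes.
In Python, from cell import env gives the robot as it stands.
- The arm moves only by the tool arm_command, never from a script. Its argument "steps" is a list that holds one entry, the list of rows, each a list of 7 numbers: the shift along the tool's x, y, z in m, then the turn, a rotation vector about the tool's x, y, z in degrees, then the closure, from 0 (fully open) to 1 (shut). In form: [[[tx, ty, tz, wx, wy, wz, jaw], ...]]. A call has 1 to 12 rows; each row is the pose to reach, as a shift and turn from the pose commanded when the call began, along the tool's axes at that moment; what a row does not reach only later rows make up. A row lasts 1/8 s, in which the tool goes at most 62.5 mm and 10.7 degrees, less where a joint would pass 70% of its speed; a pose out of reach is approached as far as the arm can. A call with a gripper value outside its range is refused whole. The fingers move at their own pace and stop on an object; "squeeze" is the grip in N (left out, the last holds). Time passes only in rows, so rows that repeat a pose let the fingers close. It gives the time, the measured TCP pose, the force, the opening and the grip force at its end, in the units of the state.
- env.sense(): the state, without advancing time (a new reading comes with each control period).
- env.get_image(name): name is "scene" or "top" or "wrist"; returns a dict with "pixels" (400x640x3 uint8, red, green, blue), "range_z" (400x640 float32, m along the optical axis (not along the pixel's ray), 0 where there is no reading), "fovy" (degrees; the focal length in pixels is half the picture's height over the tangent of half this angle, whatever the lens; pixels are square), "cx", "cy" (the principal point, pixels), "world_to_cam" (4x4, takes a point from world to camera coordinates). Camera axes: x right, y down, z forward; pixel columns grow to the right and rows downward; lengths in m; the calibration is good to about 2 mm. A picture is of the moment at which its call begins.
- env.close_job(): hands the job in; it is judged then, once.
The state is a dict: "t": time; "qpos": joint angles; "qd": joint speeds; "joint_efforts": joint torques, N m; "ee_pos": TCP position; "ee_rot": TCP orientation; "ft_force": force on the tool from outside, world axes, zero at the start; "torque": the same for the moment, N m; "finger_gap": opening from 0.0 (shut) to 1.0 (fully open); "gripper_force": force on a finger pad.
Only numpy, scipy, OpenCV 4.12 (cv2) and the standard library are available. Lean on these libraries where they do the work, as an engineer would, in place of code of your own. Each camera call takes 0.05 s, during which the arm holds its last target. There are 200 camera calls.

## Working session

There is one attempt and no reset: what is moved stays moved. The work goes in short steps, Python scripts to look and compute and a tool call to move; the robot and the scene stay as the last step left them, time stands still between calls to the robot, and variables do not carry over. Pictures are saved under pics/ and viewed, at most 10 in all, crops included, and the job is handed in when it is done.

Besides the shell and the picture viewer there is one more tool, called after "Call:" as name(argument=value, ...), one argument or row to a line, values as JSON. arm_command: Moves the arm, as the interface text tells. Its arguments: {"type":"object","properties":{"steps":{"type":"array"},"squeeze":{"type":"number"}},"required":["steps"]}

```bash
mkdir -p pics; cat > h.py <<'E'
import numpy as np, cv2
from cell import env
def grab(n):
    d=env.get_image(n); p=d['pixels']; f=p.shape[0]/2/np.tan(np.radians(d['fovy'])/2)
    z=d['range_z']; v,u=np.mgrid[:p.shape[0],:p.shape[1]]
    c=np.stack([(u-d['cx'])/f*z,(v-d['cy'])/f*z,z],-1)
    M=np.linalg.inv(d['world_to_cam']); W=c@M[:3,:3].T+M[:3,3]
    W[z==0]=np.nan
    return p,W,d
def hsv(p): return cv2.cvtColor(p,cv2.COLOR_RGB2HSV)
def save(n,p): cv2.imwrite('pics/%s.png'%n,cv2.cvtColor(p,cv2.COLOR_RGB2BGR))
def proj(d,X):
    f=200/np.tan(np.radians(d['fovy'])/2); c=(d['world_to_cam']@np.append(X,1))[:3]
    return c[0]/c[2]*f+d['cx'],c[1]/c[2]*f+d['cy']
E
python3 - <<'E'
from h import *
ims=[]
for n in ['scene','top']:
    p,W,d=grab(n); save(n,p); H=hsv(p); print(n,d['world_to_cam'].round(2).tolist(),d['fovy'])
    for k,(lo,hi) in dict(red=((0,150,70),(6,255,255)),orange=((7,150,120),(19,255,255)),yellow=((22,130,120),(34,255,255)),blue=((100,110,40),(125,255,255))).items():
        m=cv2.inRange(H,lo,hi); N,l,s,c=cv2.connectedComponentsWithStats(m)
        for i in range(1,N):
            if s[i,4]>40:
                q=W[l==i]; print(k,s[i].tolist(),np.nanmedian(q,0).round(3),np.nanpercentile(q,2,0).round(3),np.nanpercentile(q,98,0).round(3))
print(env.sense())
E
```

```text
scene [[0.82, -0.58, -0.0, -0.47], [-0.41, -0.57, -0.72, 0.3], [0.41, 0.58, -0.7, 0.83], [0.0, 0.0, 0.0, 1.0]] 46.82410505705235
red [170, 0, 19, 82, 159] [0.597 0.748 0.178] [0.565 0.731 0.007] [0.65  0.774 0.256]
red [465, 5, 7, 15, 51] [1.48  0.364 0.135] [1.468 0.355 0.124] [1.491 0.371 0.168]
red [292, 232, 38, 23, 261] [ 0.505 -0.1    0.08 ] [ 0.465 -0.105  0.074] [ 0.546 -0.092  0.084]
red [0, 284, 10, 21, 60] [ 0.033 -0.075  0.279] [ 0.026 -0.079  0.267] [ 0.037 -0.067  0.293]
red [0, 318, 24, 34, 260] [ 0.003 -0.063  0.19 ] [-0.014 -0.072  0.173] [ 0.02  -0.038  0.203]
orange [191, 303, 34, 21, 138] [ 0.261 -0.153  0.131] [ 0.239 -0.177  0.129] [ 0.284 -0.136  0.133]
orange [157, 319, 38, 51, 348] [ 0.199 -0.17   0.131] [ 0.18  -0.212  0.129] [ 0.221 -0.137  0.133]
orange [212, 323, 22, 8, 68] [ 0.268 -0.194  0.131] [ 0.254 -0.207  0.128] [ 0.281 -0.183  0.132]
orange [161, 347, 14, 17, 48] [ 0.18  -0.187  0.131] [ 0.17  -0.202  0.128] [ 0.187 -0.179  0.132]
orange [135, 356, 20, 23, 108] [ 0.143 -0.187  0.131] [ 0.127 -0.198  0.128] [ 0.154 -0.171  0.133]
orange [124, 373, 
[... 1951 characters left out ...]
,  -3.35261052]), 'qd': array([-0.1011112 , -0.08608052, -0.06219493, -0.10363004,  0.06217941,
       -0.0215113 , -0.07362968]), 'joint_efforts': array([ 3.67579414e-03, -6.57806897e+01,  1.34003565e+00, -4.04709971e+01,
       -5.96713903e-02,  4.06334130e-02,  7.96904465e-05]), 'ee_pos': array([0.21899707, 0.61149078, 0.19515495]), 'ee_rot': array([[-9.41458522e-01,  3.37128630e-01, -3.72460715e-04],
       [ 3.37128809e-01,  9.41457433e-01, -1.43804559e-03],
       [-1.34150429e-04, -1.47942751e-03, -9.99998897e-01]]), 'ft_force': array([-0.1155954 , -0.43872323,  0.53454799]), 'torque': array([0.02918925, 0.00624443, 0.00376065]), 'gripper_force': 0.0, 'finger_gap': 1.0052026929446511}
```

```bash
python3 - <<'E'
from h import *
a=cv2.imread('pics/scene.png');b=cv2.imread('pics/top.png')
save('v1',cv2.cvtColor(np.hstack([cv2.resize(a[130:300,200:400],(400,340)),cv2.resize(b[160:330,200:400],(400,340))]),cv2.COLOR_BGR2RGB))
p,W,d=grab('top');H=hsv(p)
for k,(lo,hi) in dict(y=((22,130,120),(34,255,255)),r=((0,150,70),(6,255,255)),b=((100,110,40),(125,255,255))).items():
    q=W[cv2.inRange(H,lo,hi)>0]; q=q[(q[:,0]>.44)&(q[:,0]<.63)&(abs(q[:,1])<.2)&(q[:,2]>-.0)]
    if k=='b': q=q[(q[:,2]<.022)&(q[:,0]>.5)]
    print(k,cv2.minAreaRect(q[:,:2].astype(np.float32)*1000),q.mean(0))
    if k=='r':
        print(np.polyfit(q[:,0],q[:,1],1))
    if k=='b': print(cv2.boxPoints(cv2.minAreaRect(q[:,:2].astype(np.float32)*1000)).round(0).tolist())
E
```

```text
y ((573.2438354492188, 117.5889663696289), (56.374454498291016, 57.999366760253906), 88.41035461425781) [0.57347413 0.11717762 0.0908731 ]
r ((505.64715576171875, -97.29192352294922), (13.323394775390625, 82.3855209350586), 86.68719482421875) [ 0.50477638 -0.09667707  0.07959746]
[-0.04369808 -0.07461931]
b ((570.1672973632812, 41.09545135498047), (285.02996826171875, 89.06731414794922), 87.07638549804688) [0.55842956 0.0346326  0.01292803]
[[518.0, -99.0], [607.0, -104.0], [622.0, 181.0], [533.0, 186.0]]
```

View pics/v1.png

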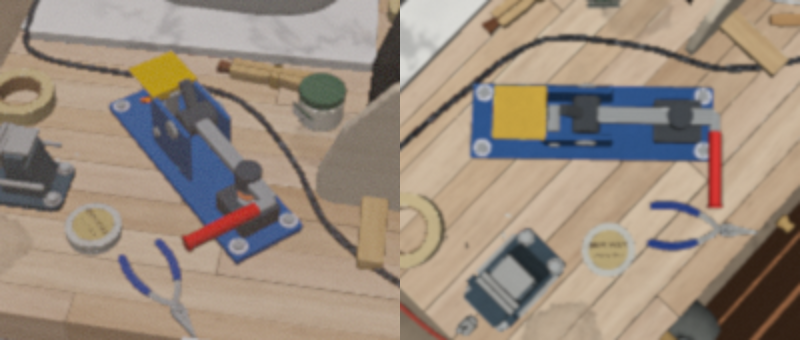

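```bash
python3 - <<'E'
from h import *
p,W,d=grab('scene'); save('v2',p)
Q=W.reshape(-1,3);q2=grab('top')[1].reshape(-1,3);Q=np.vstack([Q,q2])
for x in np.arange(.1,.9,.1):
    print(round(x,1),[round(float(np.nanpercentile(s[:,2],99)),2) if len(s:=Q[(Q[:,0]>=x)&(Q[:,0]<x+.1)&(Q[:,1]>=y)&(Q[:,1]<y+.1)])>5 else None for y in np.arange(-.3,.8,.1)])
E
```

```text
0.1 [0.18, 0.13, 0.01, 0.02, 0.01, -0.89, -0.89, -0.89, 0.4, -0.89, -0.89]
0.2 [0.2, 0.13, 0.13, 0.0, 0.0, None, -0.88, -0.88, 0.41, 0.37, -0.89]
0.3 [0.21, 0.13, 0.0, 0.04, 0.08, 0.0, None, -0.89, -0.88, -0.89, -0.89]
0.4 [0.2, 0.08, 0.08, 0.02, 0.08, 0.03, 0.02, None, -0.89, -0.88, -0.89]
0.5 [0.0, 0.08, 0.09, 0.11, 0.09, 0.02, 0.03, 0.05, None, -0.89, 0.17]
0.6 [0.02, 0.17, 0.13, 0.09, 0.09, 0.14, 0.14, 0.27, 0.03, None, 0.26]
0.7 [0.25, 0.24, 0.18, 0.05, 0.15, 0.17, 0.38, 0.27, 0.03, 0.03, None]
0.8 [0.51, 0.21, 0.18, 0.18, 0.39, 0.45, 0.42, 0.15, 0.03, 0.21, 0.05]
```

View pics/v2.png

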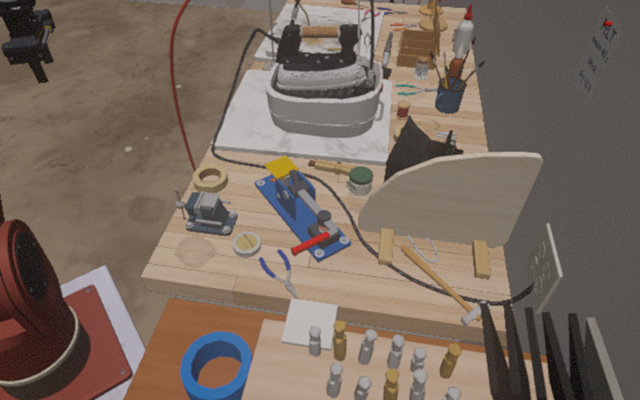

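Call:
arm_command(
  steps=[
    [[0, 0, -0.06, 0, 0, 0, 0], [0, 0, -0.12, 0, 0, 0, 0], [-0.05, -0.035, -0.12, 0, 0, -3, 0], [-0.1, -0.07, -0.12, 0, 0, -6, 0], [-0.16, -0.105, -0.12, 0, 0, -9, 0], [-0.21, -0.14, -0.12, 0, 0, -12, 0], [-0.27, -0.18, -0.12, 0, 0, -15, 0], [-0.322, -0.214, -0.12, 0, 0, -17, 0], [-0.34, -0.27, -0.12, 0, 0, -17, 0], [-0.36, -0.32, -0.12, 0, 0, -17, 0], [-0.39, -0.37, -0.12, 0, 0, -17, 0], [-0.42, -0.42, -0.12, 0, 0, -17, 0]],
  ],
)

```text
t: 1.75
ee_pos: [0.4729, 0.073, 0.3162]
ee_rot: [[-0.999, 0.047, 0.001], [0.047, 0.999, 0.001], [-0.0, 0.001, -1.0]]
ft_force: [1.1, 0.3, 0.4]
finger_gap: 0.999
gripper_force: 0.0
```

Call:
arm_command(
  steps=[
    [[-0.01, -0.05, 0, 0, 0, 0, 0], [-0.02, -0.1, 0, 0, 0, 0, 0], [-0.03, -0.15, 0.03, 0, 0, 0, 0], [-0.032, -0.168, 0.08, 0, 0, 0, 0], [-0.032, -0.168, 0.14, 0, 0, 0, 0], [-0.032, -0.168, 0.16, 0, 0, 0, 0], [-0.032, -0.168, 0.16, 0, 0, 0, 0]],
  ],
)

```text
t: 2.62
ee_pos: [0.4958, -0.0944, 0.1548]
ee_rot: [[-0.999, 0.047, -0.003], [0.047, 0.999, -0.0], [0.003, -0.001, -1.0]]
ft_force: [-0.1, 0.4, 0.8]
finger_gap: 1.001
gripper_force: 0.0
```

```bash
python3 - <<'E'
from h import *
p,W,d=grab('wrist'); save('v3',p); H=hsv(p)
m=cv2.inRange(H,(0,150,70),(6,255,255))|cv2.inRange(H,(174,150,70),(180,255,255)); q=W[m>0]; q=q[(q[:,2]>.06)&(q[:,2]<.1)]
print(len(q),np.nanmedian(q,0),np.nanpercentile(q,[2,98],axis=0),np.polyfit(q[:,0],q[:,1],1),env.sense()['ee_pos'],env.sense()['qpos'])
E
```

```text
1800 [ 0.4984727  -0.09654708  0.08091689] [[ 0.46302791 -0.10407307  0.07724499]
 [ 0.53842156 -0.08903141  0.08309108]] [-0.03914166 -0.07701205] [ 0.49685326 -0.09445062  0.15615832] [-31.92020556   3.27854883  39.49470225 108.39499461  -2.21104621
  69.12105805  95.6085226 ]
```

View pics/v3.png

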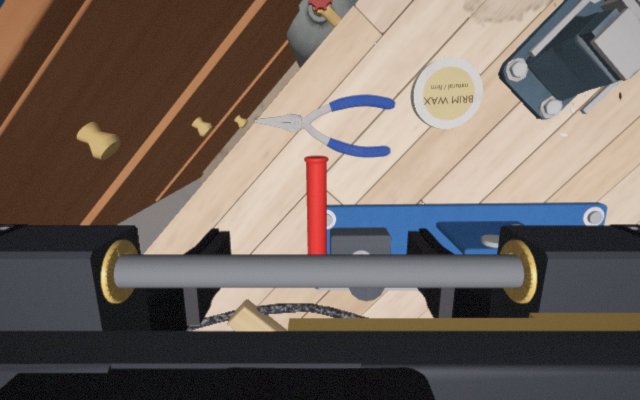

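Call:
arm_command(
  steps=[
    [[0, -0.002, 0.05, 0, 0, 0, 0], [0, -0.002, 0.08, 0, 0, 0, 0], [0, -0.002, 0.096, 0, 0, 0, 0], [0, -0.002, 0.096, 0, 0, 0, 0], [0, -0.002, 0.096, 0, 0, 0, 1], [0, -0.002, 0.096, 0, 0, 0, 1], [0, -0.002, 0.096, 0, 0, 0, 1], [0, -0.002, 0.096, 0, 0, 0, 1], [0, -0.002, 0.096, 0, 0, 0, 1], [0, -0.002, 0.096, 0, 0, 0, 1]],
  ],
  squeeze=25,
)

```text
t: 3.92
ee_pos: [0.4969, -0.0964, 0.06]
ee_rot: [[-0.999, 0.047, -0.0], [0.047, 0.999, -0.0], [0.0, -0.0, -1.0]]
ft_force: [-0.5, 0.4, -0.3]
finger_gap: 0.4
gripper_force: 0.0
```

Call:
arm_command(
  steps=[
    [[0, 0, 0, 0, 0, 0, 1], [0, 0, 0, 0, 0, 0, 1], [0, 0, 0, 0, 0, 0, 1], [0, 0, 0, 0, 0, 0, 1], [0, 0, 0, 0, 0, 0, 1]],
  ],
)

```text
t: 4.55
ee_pos: [0.4969, -0.0964, 0.06]
ee_rot: [[-0.999, 0.047, 0.0], [0.047, 0.999, -0.0], [-0.0, -0.0, -1.0]]
ft_force: [0.1, -0.1, -0.2]
finger_gap: 0.008
gripper_force: 0.0
```

```bash
python3 - <<'E'
from h import *
p,W,d=grab('scene'); p2,_,_=grab('wrist')
save('v4',np.hstack([cv2.resize(p[130:330,200:400],(400,400)),cv2.resize(p2[100:400,170:470],(400,400))]))
for p,W,d in (grab('scene'),grab('top')):
    H=hsv(p);m=cv2.inRange(H,(0,150,70),(6,255,255)); q=W[m>0]; q=q[(q[:,0]>.4)&(q[:,0]<.6)&(q[:,1]<.1)&(q[:,1]>-.2)]
    print(len(q),np.nanmedian(q,0),np.nanpercentile(q,[2,98],axis=0))
print(env.sense()['finger_gap'])
E
```

```text
149 [ 0.47373715 -0.10074513  0.08104919] [[ 0.40221804 -0.12075007  0.07402068]
 [ 0.50077517 -0.08517042  0.56923509]]
0 [nan nan nan] [nan nan nan]
0.004870230609961358
  return np.nanmean(a, axis, out=out, keepdims=keepdims)
  return np.nanmean(a, axis, out=out, keepdims=keepdims)
```

View pics/v4.png

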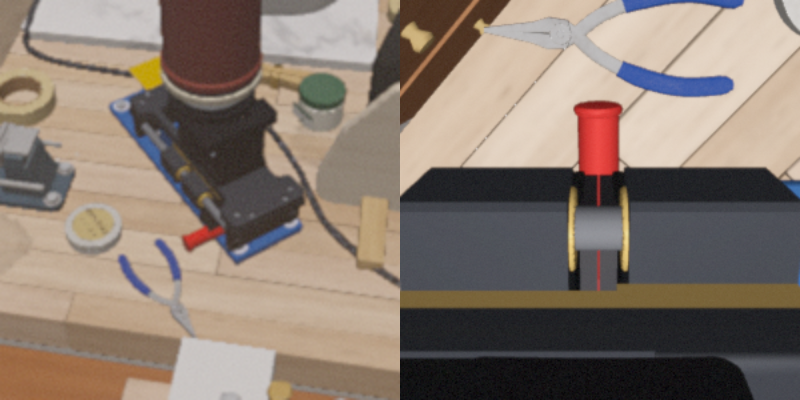

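```bash
python3 - <<'E'
from h import *
p,W,d=grab('wrist'); H=hsv(p)
m=(cv2.inRange(H,(0,150,60),(6,255,255))|cv2.inRange(H,(174,150,60),(180,255,255)))>0
for r in range(165,330,12):
    c=np.where(m[r,280:360])[0]+280
    if len(c): print(r,c.min(),c.max(),np.nanmedian(W[r,c],0).round(4))
print(proj(d,env.sense()['ee_pos']), d['world_to_cam'].round(3).tolist(), d['fovy'],d['range_z'][250:300:8,300:340:5].round(3))
save('v5',cv2.resize(p[150:330,230:410],(720,720//1))[:600])
E
```

```text
177 308 330 [ 0.4624 -0.0947  0.0728]
189 304 333 [ 0.4668 -0.0952  0.0807]
201 304 333 [ 0.4729 -0.0955  0.0811]
213 304 333 [ 0.4791 -0.0958  0.0806]
225 305 333 [ 0.4854 -0.0958  0.0806]
237 318 319 [ 0.4858 -0.0961  0.0969]
249 318 319 [ 0.4898 -0.0963  0.1017]
297 318 318 [ 0.5247 -0.0982  0.0828]
(np.float64(318.86557808915023), np.float64(232.3891847708182)) [[0.047, 0.999, -0.0, 0.073], [0.968, -0.045, 0.247, -0.481], [0.247, -0.012, -0.969, 0.135], [0.0, 0.0, 0.0, 1.0]] 59.38476742989286 [[0.08  0.145 0.148 0.148 0.148 0.146 0.147 0.086]
 [0.08  0.083 0.083 0.083 0.083 0.084 0.083 0.083]
 [0.079 0.083 0.081 0.081 0.082 0.082 0.082 0.081]
 [0.078 0.082 0.081 0.081 0.081 0.081 0.081 0.082]
 [0.078 0.083 0.082 0.082 0.082 0.084 0.082 0.083]
 [0.078 0.125 0.126 0.125 0.125 0.124 0.126 0.086]
 [0.08  0.126 0.125 0.124 0.125 0.126 0.126 0.106]]
```

View pics/v5.png

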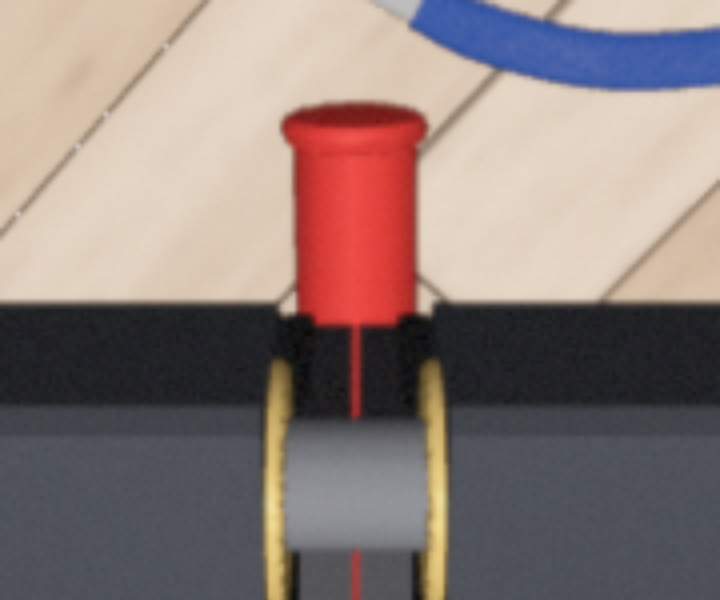

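```bash
python3 - <<'E'
from h import *
p,W,d=grab('wrist')
for r in range(222,262,3): print(r,[tuple((W[r,c]*1000).round(0).astype(int)) for c in (292,300,306,312,325,331,337)], p[r,312].tolist())
q=W[:170,:].reshape(-1,3); print('bench z',np.nanmedian(q[(q[:,0]>.36)&(q[:,2]>-.05),2]))
E
```

```text
222 [(np.int64(509), np.int64(-117), np.int64(0)), (np.int64(509), np.int64(-111), np.int64(1)), (np.int64(484), np.int64(-102), np.int64(79)), (np.int64(483), np.int64(-99), np.int64(82)), (np.int64(484), np.int64(-93), np.int64(81)), (np.int64(485), np.int64(-90), np.int64(78)), (np.int64(511), np.int64(-83), np.int64(0))] [222, 65, 60]
225 [(np.int64(458), np.int64(-102), np.int64(162)), (np.int64(513), np.int64(-111), np.int64(-2)), (np.int64(486), np.int64(-102), np.int64(79)), (np.int64(485), np.int64(-99), np.int64(81)), (np.int64(486), np.int64(-93), np.int64(81)), (np.int64(486), np.int64(-90), np.int64(80)), (np.int64(513), np.int64(-84), np.int64(0))] [221, 61, 57]
228 [(np.int64(458), np.int64(-102), np.int64(165)), (np.int64(514), np.int64(-111), np.int64(0)), (np.int64(485), np.int64(-102), np.int64(87)), (np.int64(487), np.int64(-99), np.int64(81)), (np.int64(487), np.int64(-93), np.int64(81)), (np.int64(485), np.int64(-90), np.int64(88)), (np.int64(516), np.int64(-84), np.int64(0))] [223, 67, 62]
231 [(np.int64(458), np.int64(-101), np.int64(167)), (np.int64(484), np.
[... 3086 characters left out ...]
4(-100), np.int64(181)), (np.int64(461), np.int64(-99), np.int64(176)), (np.int64(463), np.int64(-98), np.int64(172)), (np.int64(463), np.int64(-97), np.int64(171)), (np.int64(463), np.int64(-93), np.int64(172)), (np.int64(463), np.int64(-92), np.int64(172)), (np.int64(461), np.int64(-91), np.int64(177))] [92, 95, 99]
261 [(np.int64(460), np.int64(-100), np.int64(181)), (np.int64(462), np.int64(-99), np.int64(176)), (np.int64(463), np.int64(-98), np.int64(172)), (np.int64(463), np.int64(-97), np.int64(174)), (np.int64(464), np.int64(-94), np.int64(172)), (np.int64(463), np.int64(-92), np.int64(174)), (np.int64(462), np.int64(-91), np.int64(177))] [113, 113, 119]
bench z 0.0007439004354866247
```

Call:
arm_command(
  steps=[
    [[0, 0, -0.005, 0, 0, 0, 0], [0, 0, -0.005, 0, 0, 0, 0], [0, 0, -0.005, 0, 0, 0, 0], [0, 0, -0.005, 0, 0, 0, 0], [0, 0, -0.005, 0, 0, 0, 0], [0, 0, -0.005, 0, 0, 0, 0], [0, 0, -0.005, 0, 0, 0, 0], [0, 0, 0.01, 0, 0, 0, 0], [0, 0, 0.02, 0, 0, 0, 0], [0, 0, 0.03, 0, 0, 0, 0], [0, 0, 0.03, 0, 0, 0, 0]],
  ],
)

```text
t: 6.22
ee_pos: [0.4961, -0.0964, 0.0289]
ee_rot: [[-0.999, 0.047, -0.002], [0.047, 0.999, -0.0], [0.002, -0.001, -1.0]]
ft_force: [0.7, 0.6, -1.1]
finger_gap: 0.995
gripper_force: 0.0
```

Call:
arm_command(
  steps=[
    [[0, 0, 0, 0, 0, 0, 1], [0, 0, 0, 0, 0, 0, 1], [0, 0, 0, 0, 0, 0, 1], [0, 0, 0, 0, 0, 0, 1], [0, 0, 0, 0, 0, 0, 1], [0, 0, 0, 0, 0, 0, 1], [0, 0, 0, 0, 0, 0, 1], [0, 0, 0, 0, 0, 0, 1], [0, 0, 0, 0, 0, 0, 1], [0, 0, 0, 0, 0, 0, 1]],
  ],
)

```text
t: 7.48
ee_pos: [0.4969, -0.0963, 0.03]
ee_rot: [[-0.999, 0.047, -0.0], [0.047, 0.999, 0.0], [0.0, 0.0, -1.0]]
ft_force: [0.6, 0.9, 0.4]
finger_gap: 0.173
gripper_force: 25.0
```

Call:
arm_command(
  steps=[
    [[0, 0.001, -0.0174, 0, 0, 0, 1], [0, 0.003, -0.0317, 0, 0, 0, 1], [0, 0.007, -0.0457, 0, 0, 0, 1], [0, 0.012, -0.059, 0, 0, 0, 1], [0, 0.019, -0.072, 0, 0, 0, 1], [0, 0.0265, -0.0845, 0, 0, 0, 1], [0, 0.0355, -0.096, 0, 0, 0, 1], [0, 0.0355, -0.096, 0, 0, 0, 1]],
  ],
  squeeze=35,
)

```text
t: 8.48
ee_pos: [0.4981, -0.064, 0.1275]
ee_rot: [[-0.999, 0.049, -0.0], [0.049, 0.999, -0.003], [-0.0, -0.003, -1.0]]
ft_force: [-2.2, -14.3, 0.6]
finger_gap: 0.168
gripper_force: 35.0
```

Call:
arm_command(
  steps=[
    [[0, 0.01, -0.0105, 0, 0, 0, 1], [0, 0.021, -0.0195, 0, 0, 0, 1], [0, 0.033, -0.028, 0, 0, 0, 1], [0, 0.039, -0.0315, 0, 0, 0, 1], [0, 0.0455, -0.035, 0, 0, 0, 1], [0, 0.0495, -0.037, 0, 0, 0, 1], [0, 0.0495, -0.037, 0, 0, 0, 1]],
  ],
)

```text
t: 9.35
ee_pos: [0.5005, -0.0175, 0.1661]
ee_rot: [[-0.999, 0.052, -0.0], [0.052, 0.999, -0.005], [-0.0, -0.005, -1.0]]
ft_force: [-12.1, -21.9, 24.6]
finger_gap: 0.173
gripper_force: 35.1
```

```bash
python3 - <<'E'
from h import *
p,W,d=grab('wrist'); H=hsv(p); save('v6',p)
m=cv2.inRange(H,(0,150,70),(6,255,255))>0; m[:150]=0; q=W[m]; q=q[(q[:,2]>.1)]
print(len(q),np.nanmedian(q,0),env.sense()['ee_pos'],env.sense()['ft_force'])
E
```

```text
3323 [ 0.48450012 -0.01728406  0.21123348] [ 0.50051566 -0.01755584  0.16605133] [-12.26779862 -20.85959692  24.78529582]
```

Call:
arm_command(
  steps=[
    [[0, -0.004, -0.002, 0, 0, 0, 1], [0, -0.01, 0, 0, 0, 0, 1], [0, -0.014, 0.0015, 0, 0, 0, 1], [0, -0.0177, 0.003, 0, 0, 0, 1], [0, -0.0177, 0.003, 0, 0, 0, 1]],
  ],
)

```text
t: 10.02
ee_pos: [0.4999, -0.029, 0.1601]
ee_rot: [[-0.999, 0.047, -0.0], [0.047, 0.999, 0.0], [0.0, 0.0, -1.0]]
ft_force: [-0.6, -2.0, -0.8]
finger_gap: 0.169
gripper_force: 35.0
```

Call:
arm_command(
  steps=[
    [[0, 0, 0, 0, 0, 0, 0.7], [0, 0, 0, 0, 0, 0, 0.4], [0, 0, 0, 0, 0, 0, 0], [0, 0, 0, 0, 0, 0, 0], [0, 0, 0, 0, 0, 0, 0], [0, 0, 0, 0, 0, 0, 0], [0, 0, -0.04, 0, 0, 0, 0], [0, 0, -0.1, 0, 0, 0, 0], [0, 0, -0.14, 0, 0, 0, 0], [0, 0, -0.14, 0, 0, 0, 0]],
  ],
)

```text
t: 11.28
ee_pos: [0.5016, -0.0292, 0.303]
ee_rot: [[-0.999, 0.047, 0.005], [0.047, 0.999, 0.001], [-0.005, 0.001, -1.0]]
ft_force: [-0.0, -0.1, -1.4]
finger_gap: 0.999
gripper_force: 0.0
```

```bash
python3 - <<'E'
from h import *
p,W,d=grab('scene'); H=hsv(p); save('v7',cv2.resize(p[100:300,180:440],(780,600)))
m=cv2.inRange(H,(0,150,70),(6,255,255))>0; q=W[m];q=q[(q[:,0]>.44)&(q[:,0]<.6)&(abs(q[:,1])<.2)&(q[:,2]<.3)]
print(len(q),np.nanmedian(q,0))
s=env.sense();print(s['ee_pos'],s['qpos'])
P=[];
for n in('scene','top'): P.append(grab(n)[1].reshape(-1,3))
Q=np.vstack(P)
for x in np.arange(.44,.74,.04):
    print(round(x,2),[round(float(np.nanpercentile(t[:,2],97)),2) if len(t:=Q[(Q[:,0]>=x)&(Q[:,0]<x+.04)&(Q[:,1]>=y)&(Q[:,1]<y+.04)])>3 else None for y in np.arange(.1,.5,.04)])
E
```

```text
273 [ 0.50596432 -0.03488048  0.20320192]
[ 0.50068134 -0.029144    0.30087881] [-38.42455676  -2.45763045  35.90320016  95.84722619   1.41618599
  86.02066532  84.6587745 ]
0.44 [0.01, 0.0, 0.02, 0.03, 0.03, 0.02, 0.0, None, None, None]
0.48 [0.0, 0.0, 0.0, 0.03, 0.03, 0.01, 0.02, 0.02, None, None]
0.52 [0.09, 0.09, 0.01, 0.01, 0.01, 0.02, 0.03, 0.04, 0.03, None]
0.56 [0.09, 0.09, 0.01, 0.01, 0.02, 0.03, 0.03, 0.03, 0.05, 0.03]
0.6 [0.09, 0.09, 0.01, 0.02, 0.03, 0.03, 0.03, 0.03, 0.14, 0.03]
0.64 [0.01, 0.01, 0.02, 0.02, 0.03, 0.14, 0.11, 0.03, 0.24, 0.03]
0.68 [0.02, 0.02, 0.03, 0.15, 0.15, 0.14, 0.14, 0.27, 0.26, 0.03]
0.72 [0.02, 0.02, 0.15, 0.15, 0.13, 0.18, 0.27, 0.26, 0.14, 0.03]
```

View pics/v7.png

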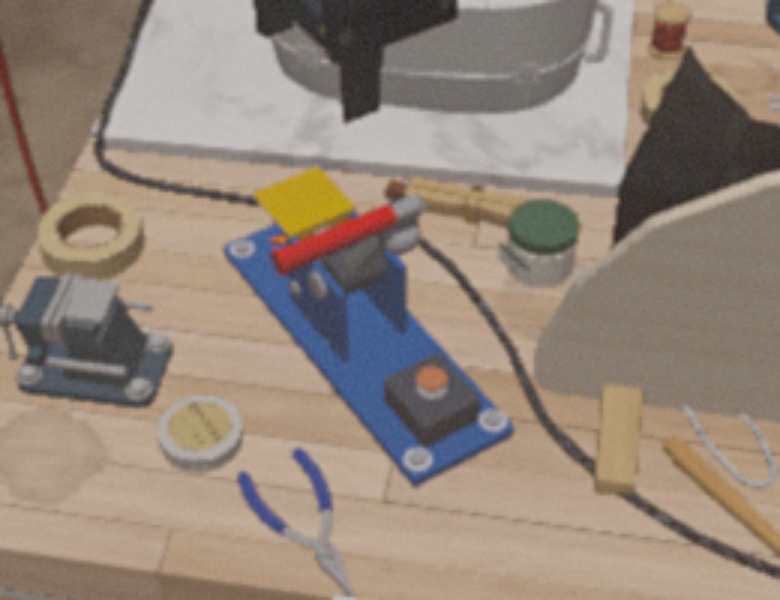

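Call:
arm_command(
  steps=[
    [[-0.007, 0.03, 0, 0, 0, 10, 1], [-0.014, 0.06, 0, 0, 0, 20, 1], [-0.021, 0.09, 0, 0, 0, 30, 1], [-0.028, 0.12, 0, 0, 0, 40, 1], [-0.035, 0.15, 0, 0, 0, 50, 1], [-0.042, 0.18, 0, 0, 0, 60, 1], [-0.05, 0.21, 0, 0, 0, 70, 1], [-0.057, 0.24, 0, 0, 0, 80, 1], [-0.064, 0.272, 0, 0, 0, 90, 1], [-0.064, 0.272, 0, 0, 0, 90, 1], [-0.064, 0.272, 0, 0, 0, 90, 1]],
  ],
)

```text
t: 12.8
ee_pos: [0.5765, 0.2386, 0.2987]
ee_rot: [[0.046, 0.999, -0.002], [0.999, -0.046, -0.002], [-0.002, -0.002, -1.0]]
ft_force: [-0.1, -0.0, -0.2]
finger_gap: 0.004
gripper_force: 0.0
```

Call:
arm_command(
  steps=[
    [[0, 0, 0, 0, -9, 0, 1], [0, 0, 0, 0, -18, 0, 1], [0, 0, 0, 0, -27, 0, 1], [0, 0, 0, 0, -36, 0, 1], [0, 0, 0, 0, -45, 0, 1], [0, 0, 0, 0, -45, 0, 1], [0, 0, 0, 0, -45, 0, 1]],
  ],
)

```text
t: 13.68
ee_pos: [0.5774, 0.2378, 0.3009]
ee_rot: [[0.036, 0.999, -0.034], [0.708, -0.049, -0.704], [-0.705, 0.001, -0.709]]
ft_force: [0.4, -0.1, 1.1]
finger_gap: 0.004
gripper_force: 0.0
```

```bash
python3 - <<'E'
from h import *
s=env.sense(); print(s['qpos'].round(1),s['ee_pos']); R=s['ee_rot']
for T in ([.576,.184,.100],[.573,.113,.0297]): print((R.T@(np.array(T)-s['ee_pos'])).round(4))
E
```

```text
[-62.4  39.1  33.2  61.8  17.  110.1 -31.3] [0.5774135  0.23783768 0.30093266]
[0.1035 0.001  0.1804]
[0.1027 0.0014 0.2804]
```

Call:
arm_command(
  steps=[
    [[0.03, 0, 0.04, 0, 0, 0, 1], [0.06, 0, 0.08, 0, 0, 0, 1], [0.09, 0.001, 0.12, 0, 0, 0, 1], [0.103, 0.001, 0.16, 0, 0, 0, 1], [0.103, 0.001, 0.18, 0, 0, 0, 1], [0.103, 0.001, 0.18, 0, 0, 0, 1]],
  ],
)

```text
t: 14.42
ee_pos: [0.5756, 0.1824, 0.1015]
ee_rot: [[0.038, 0.999, -0.036], [0.708, -0.052, -0.704], [-0.705, 0.001, -0.709]]
ft_force: [0.7, 0.1, 0.5]
finger_gap: 0.007
gripper_force: 0.0
```

```bash
python3 - <<'E'
from h import *
s=env.sense(); R=s['ee_rot']; print(s['qpos'].round(1),s['ee_pos'])
p,W,d=grab('wrist'); H=hsv(p); save('v8',p)
for k,lo,hi in(('o',(5,140,90),(19,255,255)),('y',(22,130,90),(34,255,255))):
    q=W[cv2.inRange(H,lo,hi)>0]; q=q[(q[:,0]>.52)&(q[:,0]<.63)&(q[:,1]>.05)&(q[:,1]<.17)]
    print(k,len(q),np.nanmedian(q,0).round(4),np.nanpercentile(q,[2,98],axis=0).round(4))
E
```

```text
[-61.5  42.9  31.   80.5  14.6  89.3 -39.3] [0.5756449  0.18236225 0.10145796]
o 1468 [0.5731 0.1337 0.0495] [[0.5522 0.1242 0.0422]
 [0.5941 0.1417 0.0572]]
y 0 [nan nan nan] [nan nan nan]
  return np.nanmean(a, axis, out=out, keepdims=keepdims)
  return np.nanmean(a, axis, out=out, keepdims=keepdims)
```

View pics/v8.png

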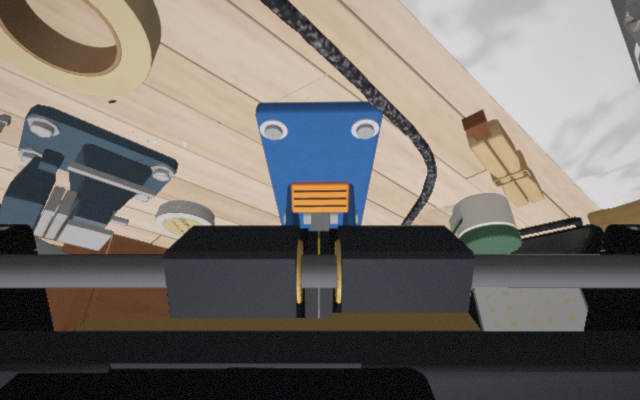

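Call:
arm_command(
  steps=[
    [[0.003, 0, 0.02, 0, 0, 0, 1], [0.003, 0, 0.04, 0, 0, 0, 1], [0.003, 0, 0.06, 0, 0, 0, 1], [0.003, 0, 0.075, 0, 0, 0, 1], [0.003, 0, 0.085, 0, 0, 0, 1], [0.003, 0, 0.09, 0, 0, 0, 1], [0.003, 0, 0.09, 0, 0, 0, 1]],
  ],
)

```text
t: 15.35
ee_pos: [0.5724, 0.1238, 0.0342]
ee_rot: [[0.033, 0.999, -0.033], [0.706, -0.047, -0.706], [-0.707, 0.0, -0.707]]
ft_force: [-0.3, -1.1, -0.2]
finger_gap: 0.007
gripper_force: 0.0
```

Call:
arm_command(
  steps=[
    [[0, 0, 0.003, 0, 0, 0, 1], [0, 0, 0.006, 0, 0, 0, 1], [0, 0, 0.009, 0, 0, 0, 1], [0, 0, 0.012, 0, 0, 0, 1], [0, 0, 0.012, 0, 0, 0, 1]],
  ],
)

```text
t: 15.98
ee_pos: [0.5724, 0.1186, 0.0259]
ee_rot: [[0.032, 0.999, -0.03], [0.709, -0.044, -0.704], [-0.704, 0.001, -0.71]]
ft_force: [-2.6, 10.5, 7.9]
finger_gap: 0.002
gripper_force: 6.7
```

Call:
arm_command(
  steps=[
    [[0, 0, 0.002, 0, 0, 0, 1], [0, 0, 0.004, 0, 0, 0, 1], [0, 0, 0.004, 0, 0, 0, 1]],
  ],
)

```text
t: 16.35
ee_pos: [0.5726, 0.1188, 0.0228]
ee_rot: [[0.031, 0.999, -0.028], [0.712, -0.041, -0.701], [-0.702, 0.001, -0.712]]
ft_force: [-4.0, 20.0, 10.8]
finger_gap: 0.003
gripper_force: 10.5
```

```bash
cat >> h.py <<'E'
def red():
  for n in ('scene','top'):
    p,W,d=grab(n); H=hsv(p)
    q=W[cv2.inRange(H,(0,150,70),(6,255,255))>0];q=q[(q[:,0]>.44)&(q[:,0]<.6)&(abs(q[:,1])<.2)&(q[:,2]<.3)]
    print(n,len(q),np.nanmedian(q,0) if len(q) else '')
  return p
E
python3 -c "
from h import *
red();print(env.sense()['ft_force'],env.sense()['ee_pos'])"
```

```text
scene 277 [ 0.50435255 -0.033389    0.20449675]
top 271 [ 0.50494348 -0.0298555   0.20368498]
[-3.37741384 19.87457401  9.91909132] [0.57261157 0.11876552 0.0227899 ]
```

```bash
python3 - <<'E'
from h import *
p,W,d=grab('wrist'); H=hsv(p); save('v9',cv2.resize(p[90:270,200:440],(800,600)))
q=W[cv2.inRange(H,(5,140,60),(19,255,255))>0]; q=q[(q[:,0]>.52)&(q[:,0]<.63)&(q[:,1]>.05)&(q[:,1]<.17)]
print(len(q),np.nanmedian(q,0).round(4),np.nanpercentile(q,[2,98],axis=0).round(4))
for r in range(180,245,4): print(r,(W[r,[300,310,320,330,340]][:,1:]*1000).round(0).tolist(),p[r,320])
E
```

```text
49 [0.5729 0.1519 0.0461] [[0.5723 0.1473 0.0388]
 [0.5737 0.1611 0.0537]]
180 [[158.0, 15.0], [158.0, 15.0], [157.0, 14.0], [157.0, 15.0], [157.0, 15.0]] [ 67 117 180]
184 [[155.0, 15.0], [154.0, 14.0], [152.0, 14.0], [153.0, 14.0], [153.0, 14.0]] [ 73 123 184]
188 [[150.0, 14.0], [150.0, 14.0], [150.0, 14.0], [150.0, 14.0], [150.0, 15.0]] [ 70 120 181]
192 [[147.0, 15.0], [147.0, 15.0], [146.0, 15.0], [146.0, 14.0], [146.0, 14.0]] [ 66 116 180]
196 [[143.0, 15.0], [142.0, 14.0], [143.0, 15.0], [142.0, 15.0], [142.0, 15.0]] [ 71 123 183]
200 [[138.0, 14.0], [139.0, 15.0], [139.0, 15.0], [138.0, 15.0], [138.0, 15.0]] [ 68 120 182]
204 [[134.0, 15.0], [135.0, 15.0], [133.0, 14.0], [134.0, 14.0], [133.0, 14.0]] [ 70 122 183]
208 [[131.0, 15.0], [131.0, 15.0], [130.0, 15.0], [129.0, 15.0], [128.0, 14.0]] [ 69 121 184]
212 [[125.0, 14.0], [125.0, 14.0], [126.0, 15.0], [125.0, 14.0], [125.0, 15.0]] [ 70 121 183]
216 [[121.0, 15.0], [120.0, 14.0], [120.0, 14.0], [121.0, 15.0], [120.0, 14.0]] [ 70 122 183]
220 [[116.0, 14.0], [115.0, 14.0], [115.0, 15.0], [114.0, 14.0], [116.0, 15.0]] [ 69 121 183]
224 [[112.0, 15.0], [111.0, 15.0], [110.0, 14.0], [110.0, 14.0], [109.0, 14.0]] [ 70 120 183]
228 [[106.0, 15.0], [104.0, 14.0], [104.0, 14.0], [145.0, 35.0], [219.0, 71.0]] [ 70 121 183]
232 [[150.0, 39.0], [146.0, 37.0], [147.0, 38.0], [150.0, 39.0], [221.0, 73.0]] [25 27 39]
236 [[153.0, 43.0], [149.0, 41.0], [149.0, 41.0], [152.0, 42.0], [223.0, 76.0]] [45 33 28]
240 [[221.0, 75.0], [154.0, 45.0], [153.0, 44.0], [157.0, 46.0], [224.0, 77.0]] [66 41 26]
244 [[223.0, 77.0], [156.0, 48.0], [157.0, 48.0], [159.0, 49.0], [224.0, 78.0]] [67 44 33]
```

View pics/v9.png

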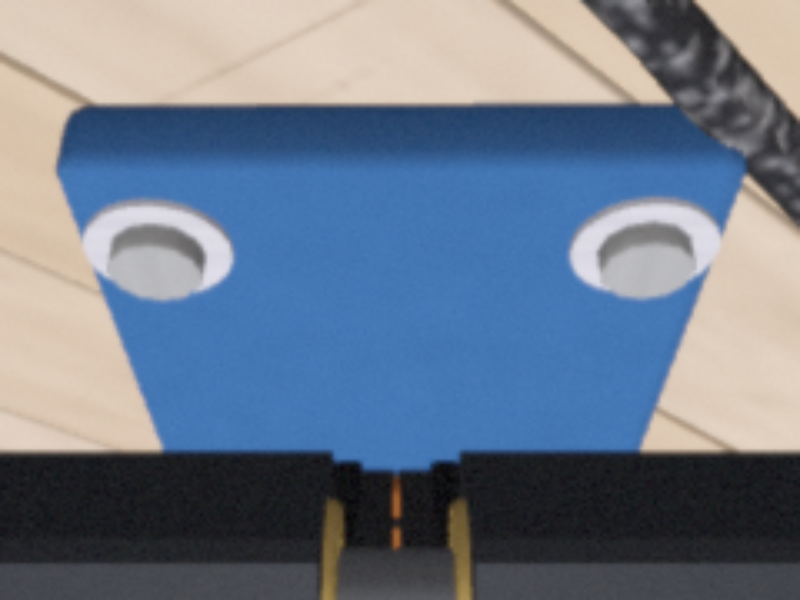

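Call:
arm_command(
  steps=[
    [[0, 0, -0.015, 0, 0, 0, 1], [0, 0, -0.035, 0, 0, 0, 1], [0, 0, -0.055, 0, 0, 0, 1], [0, 0, -0.055, 0, 0, 0, 1]],
  ],
)

```text
t: 17.0
ee_pos: [0.5743, 0.1523, 0.0623]
ee_rot: [[0.033, 0.999, -0.032], [0.707, -0.046, -0.706], [-0.706, 0.001, -0.708]]
ft_force: [-0.5, -0.3, 0.3]
finger_gap: 0.007
gripper_force: 0.0
```

```bash
python3 - <<'E'
from h import *
s=env.sense(); print(s['ee_pos'],s['ee_rot'].round(3).tolist(),s['ft_force'])
for n in ('wrist','scene','top'):
    p,W,d=grab(n); H=hsv(p); 
    m=cv2.inRange(H,(5,140,60),(19,255,255))>0
    ok=(W[...,0]>.53)&(W[...,0]<.62)&(W[...,1]>.09)&(W[...,1]<.165)&(W[...,2]<.08)
    q=W[m&ok]; print(n,len(q))
    if len(q)>5:
        print(np.nanmedian(q,0).round(4),np.nanpercentile(q,[2,98],axis=0).round(4)); b=np.polyfit(q[:,1],q[:,2],1);print('slope',np.degrees(np.arctan(b[0])),b)
    if n=='wrist':
        # tip profile: dark finger points in tool frame
        T=(W-s['ee_pos'])@s['ee_rot']*1000
        f=(abs(T[...,0])<14)&(abs(T[...,1])<20)&(T[...,2]<5)&(T[...,2]>-70)
        for y0 in range(-16,17,4):
            g=T[f&(abs(T[...,1]-y0)<2)]
            if len(g)>5: print(y0,len(g),'zmax',np.percentile(g[:,2],[90,98,100]).round(1),'x',np.percentile(g[:,0],[5,95]).round(1))
E
```

```text
[0.57425335 0.15231595 0.06230708] [[0.033, 0.999, -0.032], [0.707, -0.046, -0.706], [-0.706, 0.001, -0.708]] [-0.52693856 -0.28478251  0.32427363]
wrist 1628
[0.5734 0.1362 0.0431] [[0.5526 0.1298 0.0365]
 [0.594  0.1418 0.0498]]
slope -45.12864580866638 [-1.0045007   0.17995343]
-8 153 zmax [-29.9 -27.1 -26.8] x [ 9.6 10.9]
-4 213 zmax [-30.5 -27.9 -26.3] x [8.8 9.8]
0 204 zmax [-29.8 -27.6 -26.3] x [6.1 9.5]
4 221 zmax [-30.7 -27.9 -27. ] x [ 8.8 10.9]
8 52 zmax [-28.5 -27.2 -27. ] x [10.4 11. ]
scene 6
[0.5542 0.1261 0.0511] [[0.5535 0.1216 0.0438]
 [0.5572 0.1344 0.0534]]
slope -37.69766329888434 [-0.77282269  0.14820849]
top 0
```

```bash
python3 - <<'E'
from h import *
p,W,d=grab('wrist'); H=hsv(p)
m=cv2.inRange(H,(5,100,40),(22,255,255))>0
for r in range(150,245,3):
    c=[c for c in range(285,356) if m[r,c] and W[r,c,2]<.08 and W[r,c,1]<.165 and W[r,c,1]>.09]
    if len(c)>8: print(r,min(c),max(c),(np.nanmedian(W[r,c],0)*1000).round(1),p[r,c].mean(0).round(0))
save('v10',cv2.resize(p[130:265,230:410],(800,600)))
E
```

```text
201 288 354 [573.6 141.1  36.8] [141.  77.  39.]
204 287 355 [573.5 140.6  38.8] [223. 143.  66.]
207 286 355 [573.1 139.2  40.1] [227. 147.  69.]
210 287 355 [568.7 138.4  41.7] [103.  66.  47.]
213 287 355 [573.4 136.5  42.8] [226. 146.  69.]
216 287 355 [573.2 135.2  44.4] [228. 149.  70.]
219 287 355 [573.3 134.2  45.9] [110.  70.  49.]
222 287 355 [573.2 132.4  47.2] [222. 145.  69.]
225 300 337 [571.5 131.1  48.6] [229. 152.  72.]
228 300 337 [571.7 130.2  50.3] [109.  69.  48.]
```

View pics/v10.png

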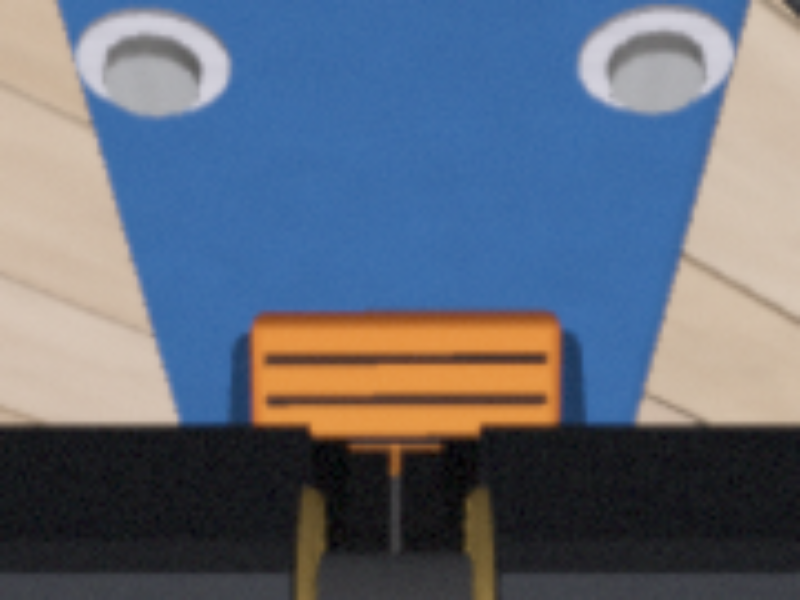

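```bash
python3 -c "
from h import *
red()"
```

```text
scene 278 [ 0.50462664 -0.03360529  0.20422895]
top 280 [ 0.50611299 -0.03017758  0.20326973]
```

Call:
arm_command(
  steps=[
    [[-0.003, 0, 0.02, 0, 0, 0, 1], [-0.003, 0, 0.04, 0, 0, 0, 1], [-0.003, 0, 0.05, 0, 0, 0, 1], [-0.002, 0, 0.054, 0, 0, 0, 1], [-0.001, 0, 0.058, 0, 0, 0, 1], [-0.001, 0, 0.06, 0, 0, 0, 1], [-0.001, 0, 0.06, 0, 0, 0, 1]],
  ],
)

```text
t: 18.18
ee_pos: [0.5722, 0.1134, 0.0217]
ee_rot: [[0.032, 0.999, -0.03], [0.71, -0.043, -0.703], [-0.704, 0.001, -0.71]]
ft_force: [-8.5, 18.8, 22.2]
finger_gap: 0.006
gripper_force: 14.2
```

```bash
python3 -c "
from h import *
red();s=env.sense();print(s['ee_pos'],s['ft_force'])"
```

```text
scene 258 [ 0.50652754 -0.09959227  0.06962591]
top 212 [ 0.50473715 -0.09663612  0.06834454]
[0.57220475 0.11336769 0.02171133] [-8.27317521 18.90664033 21.63967713]
```

Call:
arm_command(
  steps=[
    [[0, 0, -0.02, 0, 0, 0, 1], [0, 0, -0.05, 0, 0, 0, 1], [0, 0, -0.09, 0, 0, 0, 1], [0, 0, -0.13, 0, 0, 0, 1], [0, 0, -0.17, 0, 0, 0, 1], [0, 0, -0.17, 0, 0, 0, 1], [0, 0, -0.17, 0, 0, 0, 1]],
  ],
)

```text
t: 19.15
ee_pos: [0.5771, 0.2273, 0.1395]
ee_rot: [[0.033, 0.999, -0.034], [0.706, -0.048, -0.707], [-0.708, -0.001, -0.706]]
ft_force: [-0.1, -0.3, 0.1]
finger_gap: 0.008
gripper_force: 0.0
```

```bash
python3 - <<'E'
from h import *
p=red(); s=env.sense();print(s['ee_pos'],s['ft_force'])
p,W,d=grab('wrist'); H=hsv(p); q=W[cv2.inRange(H,(5,140,90),(19,255,255))>0]; q=q[(q[:,0]>.52)&(q[:,0]<.63)&(q[:,1]>.05)&(q[:,1]<.17)&(q[:,2]<.08)]
if len(q)>9: print(np.nanmedian(q,0),np.nanpercentile(q,[2,98],axis=0).round(4))
E
```

```text
scene 257 [ 0.50583792 -0.09969363  0.06935212]
top 214 [ 0.50381993 -0.0966615   0.06860882]
[0.57689137 0.2266421  0.1393389 ] [-0.80903015  0.26760603  0.50191032]
[0.57276723 0.1333454  0.05005625] [[0.5523 0.124  0.0426]
 [0.5941 0.1415 0.0573]]
```

```bash
python3 -c "
from cell import env
print(env.close_job())"
```

```text
the job is handed in; nothing more can be done
None
```

The striker was cocked and let go, and it stayed up by itself. The second push on the trigger pad fired it; the first did not trip the sear. The handle came to rest about 11 mm lower than before, which fits the rivet being fully home, though I judged that from the handle, not from the rivet. The pad sprang back free, and the job was handed in at about 19 s.

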